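Fold down the service shelf of a split-front bench cabinet

ROBOT

A 7-joint arm with a two-finger parallel gripper is mounted at the origin on the work surface. World frame = base frame: x ahead of the robot, y to its left, z up, the work surface at z = 0. Lengths are in mm, angles in rad, forces in N, time in s.
With the tool pointing down it reaches from about 400 to 875 mm from the base axis. Payload 4.4 kg.
Tool frame: the origin (TCP) lies on the centre line of the jaws, within the pads' length; the fingertips stand 19 mm ahead of it and the grasp point (between the pads) is the TCP; z points along the fingers, y is the line along which they close (so a half turn about z gives the same grasp; the last joint's range is limited). The gripper opens to 85 mm and grips with 20 to 120 N. Pads are 22 mm wide; open, the fingers measure 114 mm over their backs; the gripper's body (76 mm by 85 mm) begins 54 mm behind the grasp point. The pads swing forward as they close: fully open they stand 13 mm farther back than shut.
Start: joints at [1.205, 0.628, 0.038, 1.517, -0.027, 0.996, -0.02], TCP at [191.992, -621.013, 229.413] pointing down, gripper open.
Joint ranges: [-3.06, 3.06], [-0.37, 2.12], [-1.25, 1.32], [0.18, 2.47], [-1.1, 4.24], [0.23, 1.98], [-2.94, 2.94]. Speed limits (rad/s): [2.57, 2.57, 3.14, 3.14, 3.14, 3.14, 3.14].

INTERFACE

Orientations are given as [roll, pitch, yaw] about the fixed x, y, z axes, in that order (R = Rz(yaw) Ry(pitch) Rx(roll)).
In Python, from cell import ctrl, viewer, silhouettes gives the robot as it stands.
- The arm moves only by the shell command python3 -m creep 'ROWS'. ROWS is JSON, a list of rows, each an object with "jaw": the gripper command: -1 is shut, 1 is fully open, values between are in proportion; "xyz": the shift along the tool's x, y, z in mm, a list of three; "angular": the turn, a rotation vector about the tool's x, y, z in rad, a list of three. In form: [{"jaw": jaw, "xyz": [tx, ty, tz], "angular": [rx, ry, rz]}, ...]. A call has 1 to 12 rows; each row is the pose to reach, as a shift and turn from the pose commanded when the call began, along the tool's axes at that moment; what a row does not reach only later rows make up. A row lasts 1/8 s, in which the tool goes at most 62.5 mm and 10.7 degrees, less where a joint would pass 70% of its speed; a pose out of reach is approached as far as the arm can. A call with a gripper value outside its range is refused whole. The fingers move at their own pace and stop on an object; the grip force is fixed at half the most. Time passes only in rows, so rows that repeat a pose let the fingers close. It gives the time, the measured TCP pose, the force, the opening and the grip force at its end, in the units of the state.
- ctrl.read_state(): the state, without advancing time (a new reading comes with each control period).
- viewer.get_image(name): name is "side" or "top"; returns (picture, depth): 480x640x3 uint8, red, green, blue; 480x640 float32, mm along the optical axis (not along the pixel's ray), 0 where there is no reading.
- viewer.camera_model(name): a dict with "fx", "fy", "cx", "cy" (pixels), "T" (4x4, takes a point from camera to world coordinates). Camera axes: x right, y down, z forward; pixel columns grow to the right and rows downward; lengths in mm; the calibration is good to about 2 mm. A picture is of the moment at which its call begins. camera_model takes no time and is no camera call.
- ctrl.finish_job(): hands the job in; it is judged then, once.
Trained networks look in the newest picture that a camera, given by its name, has taken for a name from the list of things; names that differ only in an ending like _2 or _b are one class to them, and where a whole thing is asked for, a point or a joint stands for the part that bears it (a point fixed in the world has none). Each returns a list of dicts, best first, with "score" (0 to 1); they miss things now and then, are a little off and sometimes report something else, mostly with a low value. They report only what shows in the picture. A call takes as long as a camera call.
- silhouettes(camera, target): "pixels" (480x640 bool, what is visible of it) and "xy" ([column, row] in pixels, amid what is visible of it).
The state is a dict: "clock": time; "qpos": joint angles; "qd": joint speeds; "tau": joint torques, N m; "eef_pos": TCP position; "tool_rot": TCP orientation; "force": force on the tool from outside, world axes, zero at the start; "torque": the same for the moment, N m; "width": finger opening in mm; "gripper_force": force on a finger pad.
Only numpy, scipy, OpenCV 4.12 (cv2) and the standard library are available. Lean on these libraries where they do the work, as an engineer would, in place of code of your own. Each camera call takes 0.05 s, during which the arm holds its last target. There are 200 camera calls.

TASK

Set up the fold-down shelf of the bench cabinet: swing the orange support leg out from the bottom half until it snaps over and stands square to the front, then draw the bolt of the top half and pull the top half down by its lip, gently, until it stands level on the leg. Leave the bottom half shut and its bolt shot, and do not disturb the loose things around.

Things in the scene. Friction and masses are not known exactly. Their poses are not given: they have to be found in the camera images.
- cabinet: Blue steel bench cabinet, fixed, 320 wide (y), 160 deep (x), roof top at z 252. Origin: centre of underside; -x points out of the front, +y is the hinge side (leg, bottom half), -y the bolt side. Opening at x = -80; two grey leaves, one above the other, 14 thick (x -80 to -94) between 28 wide blue stiles. Bolt keepers on the -y stile stand 22 proud of the leaves, y -138 to -154.
- top_leaf (a joint): Angle of the top half: 0 shut (upright), grows as its upper edge folds out and down; 1.57 level, 2.5 stop. 256 wide, 132 tall, about 0.5 kg. Slow-fall damper in the pivot (0.35 N m s/rad, 0.06 N m friction): stays upright when shut; pulled 0.6 rad or more out it sinks by itself in 2 to 5 s, past level if no leg is there. Cannot open until its bolt is drawn 20 mm.
- leaf_pivot (a point): Middle of the top half's pivot axis: cabinet frame (-87, 0, 127).
- lip (a point): Middle of the upper edge of the aluminium pull lip on the top half's upper edge: 100 long, 8 thick, centred in the leaf's thickness, 25 tall above leaf and roof, its edge 150 from the pivot. Shut: cabinet x -87, z 277, with free space behind it above the roof, so fingertips can hook it from behind.
- top_bolt (a joint): Travel of the top half's bolt (m): 0 shot (into the keeper), 0.03 fully drawn, towards cabinet +y. About 1.5 N of friction, stays where left; starts at 0 to 0.006.
- top_bolt_knob (a point): Centre of the outer end of the top bolt's black pin-knob (13 diameter, standing 30 straight out of the bolt rod; its end is 40 proud of the leaf's face). Shut and shot: cabinet (-134, -85, 222). 46 free between it and the keeper.
- bottom_leaf (a joint): Angle of the bottom half about its upright hinge at cabinet y = +128: 0 shut; grows outward. It is held by its bolt and is to stay shut. Its face spans z 4 to 118; carries the leg.
- bottom_bolt (a joint): Travel of the bottom half's bolt (m): 0 shot, 0.03 drawn. Same bolt as the top one; to stay shot.
- bottom_bolt_knob (a point): Centre of the outer end of the bottom bolt's black pin-knob, cabinet (-134, -85, 60).
- leg (a joint): Angle of the support leg about its upright hinge: 0 folded, 1.17 square to the front, 1.20 its outer stop. An over-centre spring (up to 0.16 N m, about 2 N at the post) pulls it back to 0 below 0.60 and on to 1.20 above 0.60.
- leg_hinge (a point): Top of the leg's hinge axis, cabinet (-124, 100, 117). The leg is a steel gate frame 80 long from this axis to the post, top rail 12 thick at z 106 to 118, lower rail at z 30 to 40.
- leg_post (a point): Top centre of the orange end post of the leg (14 diameter, upright, z 1 to 117, on a 20 wide rubber foot). Folded, the frame slants 0.40 rad off the front, the post at cabinet (-155, 26) with 54 free between it and the leaf; it swings outward and towards +y to about cabinet (-204, 102).
- spray: Loose spray can, 66 diameter, 160 tall, origin under its centre. Bystander.
- case: Loose closed socket case, 150 x 85 x 45, black with a red band, origin under its centre. Bystander.
- spanner: Loose spanner lying on the bench, 180 long along its x. Bystander.
- tin: Small jar, 60 diameter, 50 tall with a blue cap, loose on the rear of the cabinet roof at the leg's side. Bystander.

How it is judged:
By the outcome, as a careful person would: the job done as asked, in the order asked, and still so for the second after the job is handed in, with the robot touching nothing.
It also fails if it takes over 61 s, if anything falls off the work surface, if the arm or the gripper's body presses on something with over 40 N, if the wrist force passes 120 N, or if a joint passes its speed limit or range.

## Working session

There is one attempt and no reset: what is moved stays moved. The work goes in short steps, Python scripts to look and compute and a shell command to move; the robot and the scene stay as the last step left them, time stands still between calls to the robot, and variables do not carry over. Pictures are saved under pics/ and viewed, at most 10 in all, crops included, and the job is handed in when it is done.

```bash
ls; mkdir -p pics
python3 - <<'E'
from cell import ctrl, viewer, silhouettes
import cv2
for n in ("side","top"):
    p,d=viewer.get_image(n); cv2.imwrite(f"pics/{n}0.png",p[:,:,::-1]); 
    import numpy as np
    np.save(f"pics/{n}0.npy",d)
    m=viewer.camera_model(n); print(n,m)
print(ctrl.read_state())
E
```

```text
pics
side {'fx': 574.3864273529762, 'fy': 574.3864273529762, 'cx': 319.9877348747844, 'cy': 223.95533827344275, 'T': array([[ 1.12446889e-01,  9.22765904e-01, -3.68590265e-01,
         9.55621661e+02],
       [ 9.93651966e-01, -1.05688062e-01,  3.85461418e-02,
        -1.14880758e+02],
       [-3.38652530e-03, -3.70584835e-01, -9.28792448e-01,
         1.26805066e+03],
       [ 0.00000000e+00,  0.00000000e+00,  0.00000000e+00,
         1.00000000e+00]])}
top {'fx': 480.38158011987804, 'fy': 480.38158011987804, 'cx': 315.1069338690171, 'cy': 242.53544937472418, 'T': array([[-2.44608869e-02, -9.89521299e-01,  1.42299906e-01,
         3.95085604e+02],
       [-9.99683581e-01,  2.33762624e-02, -9.28909597e-03,
        -6.73534323e+01],
       [ 5.86531836e-03, -1.42482099e-01, -9.89780000e-01,
         1.18089451e+03],
       [ 0.00000000e+00,  0.00000000e+00,  0.00000000e+00,
         1.00000000e+00]])}
{'clock': 0.1, 'qpos': array([ 1.20519589,  0.62926858,  0.03844235,  1.5182685 , -0.02703083,
        0.9963064 , -0.01999178]), 'qd': array([ 2.54572277e-03, -1.26804157e-03, -9.78495890e-04, -2.97967077e-03,
        1.39541980e-04, -8.61809388e-05, -1.11400367e-03]), 'tau': array([ 3.33465265e-03, -5.64531720e+01,  1.23053994e+00, -1.93974030e+01,
        1.12402762e-02,  5.43773873e-03, -2.18463967e-06]), 'eef_pos': array([ 191.83551681, -620.45228317,  228.57115281]), 'tool_rot': array([-3.13985924e+00, -8.86753896e-06,  2.99793809e-01]), 'force': array([-0.44611564,  0.76077464, -0.39473542]), 'torque': array([-0.07343739, -0.02024722, -0.01531468]), 'gripper_force': 0.0, 'width': 85.21730182499071}
```

View pics/side0.png

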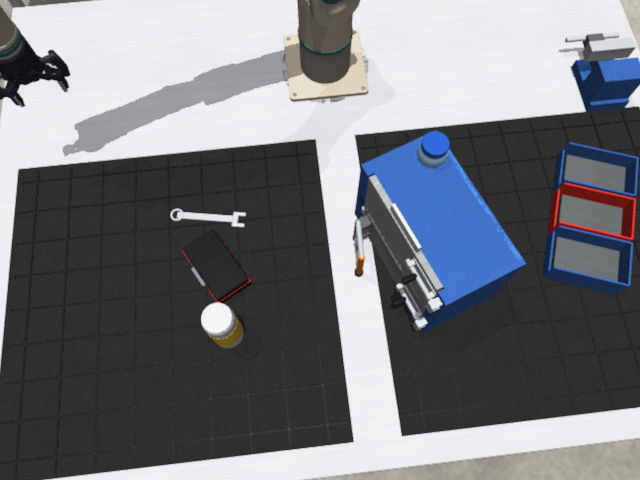

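View pics/top0.png

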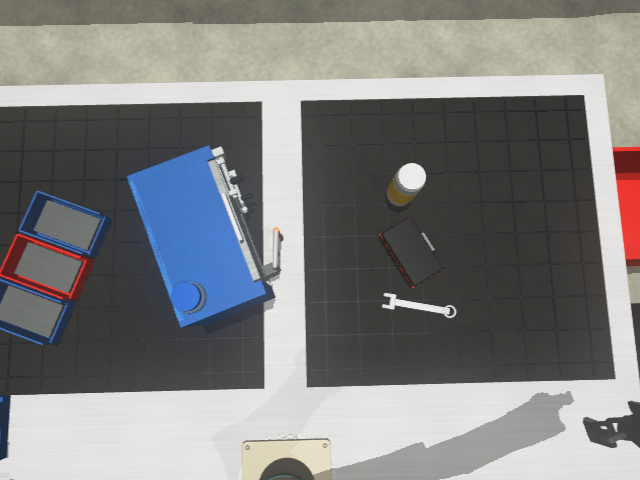

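The side view shows the cabinet's front facing the mat with the can at (222,325), the case at (215,265) and the spanner at (208,216). The leg post is at about (360,265) and the bolt knobs at about (405,285). The top view shows the roof corners at about (128,178), (210,148), (270,295) and (182,326), with the tin at (188,296).

```bash
cat > h.py <<'E'
from cell import ctrl, viewer, silhouettes
import numpy as np, cv2
from scipy.spatial.transform import Rotation as Ro
def cloud(n,d):
    m=viewer.camera_model(n); v,u=np.mgrid[:480,:640]
    P=np.stack([(u-m['cx'])*d/m['fx'],(v-m['cy'])*d/m['fy'],d],-1)
    return P@m['T'][:3,:3].T+m['T'][:3,3]
E
cat > a.py <<'E'
from h import *
for n in ("side","top"):
    p,d=viewer.get_image(n); W=cloud(n,d)
    hsv=cv2.cvtColor(p,cv2.COLOR_RGB2HSV)
    for t in ("cabinet","leg","leg_post","lip","top_bolt_knob","spray","case","spanner","tin"):
        r=silhouettes(n,t)
        if not r: print(n,t,None); continue
        M=r[0]['pixels']&(d>0); Q=W[M]
        print(n,t,round(r[0]['score'],2),M.sum(),np.round(r[0]['xy']),np.round(np.median(Q,0)),"lo",np.round(np.percentile(Q,2,0)),"hi",np.round(np.percentile(Q,98,0)))
    B=(hsv[...,0]>100)&(hsv[...,0]<125)&(hsv[...,1]>120)&(abs(W[...,2]-252)<8)&(W[...,1]>0)
    B=cv2.morphologyEx(B.astype('uint8'),cv2.MORPH_OPEN,np.ones((5,5)))>0
    k,l,s,_=cv2.connectedComponentsWithStats(B.astype('uint8')); B=l==1+s[1:,4].argmax()
    Q=W[B]; r=cv2.minAreaRect(Q[:,:2].astype('float32')); print(n,'roof',np.median(Q[:,2]),r,cv2.boxPoints(r).round())
E
python3 a.py
```

```text
side cabinet 0.79 19703 [427. 233.] [586. 131. 252.] lo [424.  15.  28.] hi [727. 272. 259.]
side leg 0.59 437 [357. 244.] [548.  10. 114.] lo [494.   4.   4.] hi [588.  18. 123.]
side leg_post 0.85 426 [358. 244.] [548.  10. 114.] lo [490.   4.   7.] hi [588.  19. 123.]
side lip 0.81 3500 [404. 242.] [593.  81. 230.] lo [468.  35. 125.] hi [705. 124. 278.]
side top_bolt_knob 0.77 218 [413. 279.] [672.  93. 228.] lo [633.  70. 223.] hi [698. 109. 232.]
side spray 0.56 1342 [222. 321.] [ 698. -286.  158.] lo [ 660. -318.   15.] hi [ 720. -261.  165.]
side case 0.98 2611 [214. 268.] [ 545. -307.   45.] lo [ 469. -368.   20.] hi [ 612. -247.   51.]
side spanner 0.93 598 [211. 219.] [ 405. -323.    8.] lo [ 380. -411.    1.] hi [ 436. -246.   13.]
side tin 0.78 914 [432. 148.] [440. 158. 301.] lo [408. 135. 260.] hi [458. 186. 306.]
side roof 253.1713809820593 ((553.0770874023438, 158.53866577148438), (321.5762939453125, 176.4108428955078), 20.418180465698242) [[372. 185.]
 [433.  20.]
 [735. 132.]
 [673. 297.]]
top cabinet 0.65 16177 [203. 235.] [555. 139. 251.] lo [390.  15.  40.] hi [
[... 231 characters left out ...]
83. 249.] lo [464.  36. 141.] hi [704. 124. 278.]
top top_bolt_knob 0.41 117 [241. 199.] [671.  93.  64.] lo [651.  70.  60.] hi [698. 109.  68.]
top spray 0.95 1162 [406. 185.] [ 673. -284.  152.] lo [ 652. -319.    7.] hi [ 711. -261.  162.]
top case 0.97 2419 [411. 252.] [ 533. -308.   44.] lo [ 461. -366.   13.] hi [ 603. -247.   48.]
top spanner 0.78 639 [418. 303.] [ 402. -324.    6.] lo [ 376. -412.   -2.] hi [ 433. -243.   11.]
top tin 0.56 904 [188. 297.] [427. 156. 301.] lo [402. 135. 262.] hi [454. 186. 304.]
top roof 251.60207437107817 ((552.5784912109375, 158.9150848388672), (321.5028076171875, 175.27122497558594), 20.4921875) [[371. 185.]
 [433.  21.]
 [734. 133.]
 [672. 297.]]
```

```bash
cat >> h.py <<'E'
# cabinet pose from the roof fit: yaw 110.45 deg, origin (550.4,165.5)
YAW=1.928; O=np.array([550.4,165.5])
def world(x,y,z):
    c,s=np.cos(YAW),np.sin(YAW); return np.array([O[0]+c*x-s*y,O[1]+s*x+c*y,z])
def cab(p):
    c,s=np.cos(YAW),np.sin(YAW); d=np.array(p[:2])-O; return np.array([c*d[0]+s*d[1],-s*d[0]+c*d[1],p[2]])
def rows(targets):
    "targets: (world xyz, yaw), tool pointing down -> shift and turn from now"
    s=ctrl.read_state(); R=Ro.from_euler('xyz',s['tool_rot'])
    print('now',s['eef_pos'].round(1),'cab',cab(s['eef_pos']).round(1),s['tool_rot'].round(3),'q',s['qpos'].round(2),'t',s['clock'],'F',s['force'].round(1),'w',round(s['width'],1))
    for p,y in targets:
        print((R.inv().apply(np.array(p)-s['eef_pos'])).round(1),(R.inv()*Ro.from_euler('xyz',[np.pi,0,y])).as_rotvec().round(3))
E
python3 -m creep '[{"jaw":-0.06,"xyz":[50,-37,-40],"angular":[0,0,-0.12]},{"jaw":-0.06,"xyz":[100,-74,-60],"angular":[0,0,-0.25]},{"jaw":-0.06,"xyz":[150,-111,-60],"angular":[0,0,-0.4]},{"jaw":-0.06,"xyz":[200,-148,-60],"angular":[0,0,-0.55]},{"jaw":-0.06,"xyz":[250,-185,-60],"angular":[0,0,-0.7]},{"jaw":-0.06,"xyz":[300,-222,-60],"angular":[0,0,-0.85]},{"jaw":-0.06,"xyz":[350,-259,-60],"angular":[0,0,-1.0]},{"jaw":-0.06,"xyz":[400,-296,-60],"angular":[0,0,-1.15]},{"jaw":-0.06,"xyz":[450,-333,-60],"angular":[0,0,-1.3]},{"jaw":-0.06,"xyz":[499,-370,-60],"angular":[0,0,-1.45]},{"jaw":-0.06,"xyz":[499,-370,-60],"angular":[0,0,-1.5]}]'
python3 - <<'E'
from h import *
h=world(-124,100,0);p=world(-155,26,0);print(h,p)
rows([(world(-155,26,230),3.10)])
E
```

```text
clock: 2.48
eef_pos: [561.8, -114.4, 289.7]
tool_rot: [3.139, -0.003, 1.81]
force: [-0.4, 0.6, -1.1]
width: 39.9
gripper_force: 0.0
[500.06949375  14.36151999   0.        ] [580.23781267  11.1928228    0.        ]
now [ 561.8 -114.4  289.7] cab [-266.3   87.2  289.7] [ 3.139e+00 -3.000e-03  1.810e+00] q [ 0.44  0.48 -0.44  1.65  0.22  1.06  0.18] t 2.475 F [-0.4  0.6 -1.1] w 39.9
[117.5  47.5  60.1] [ 4.00e-03 -1.00e-03 -1.29e+00]
```

```bash
python3 -m creep '[{"jaw":-0.06,"xyz":[10,4,20],"angular":[0,0,-0.15]},{"jaw":-0.06,"xyz":[20,8,40],"angular":[0,0,-0.32]},{"jaw":-0.06,"xyz":[40,16,50],"angular":[0,0,-0.48]},{"jaw":-0.06,"xyz":[60,25,55],"angular":[0,0,-0.65]},{"jaw":-0.06,"xyz":[80,33,58],"angular":[0,0,-0.82]},{"jaw":-0.06,"xyz":[100,40,60],"angular":[0,0,-0.98]},{"jaw":-0.06,"xyz":[110,45,60],"angular":[0,0,-1.14]},{"jaw":-0.06,"xyz":[117.5,47.5,60],"angular":[0,0,-1.29]},{"jaw":-0.06,"xyz":[117.5,47.5,60],"angular":[0,0,-1.29]}]'
cat > b.py <<'E'
from h import *
for n in ("side","top"):
    p,d=viewer.get_image(n); W=cloud(n,d); r=silhouettes(n,"leg_post")
    if r:
        M=r[0]['pixels']&(d>0); Q=W[M]; Q=Q[(Q[:,2]>105)&(Q[:,2]<125)]
        f=Q[np.argsort(np.hypot(Q[:,0]-500,Q[:,1]-14))[-8:]] if len(Q) else Q
        print(n,len(Q),'far end',f.mean(0).round(1) if len(f) else None)
    cv2.imwrite(f"pics/now_{n}.png",p[:,:,::-1])
h=world(-124,100,0)[:2]
a0=-0.04
T=[(np.r_[world(-155,26,0)[:2],100],3.10)]
for th in (0,.15,.3,.45,.6,.75,.9,1.05,1.17):
    a=a0-th; T.append((np.r_[h+80*np.array([np.cos(a),np.sin(a)]),100],3.10-th))
rows(T)
E
python3 b.py
```

```text
clock: 3.6
eef_pos: [578.9, 4.6, 229.3]
tool_rot: [-3.142, -0.0, 3.088]
force: [0.5, 0.3, 0.4]
width: 40.0
gripper_force: 0.0
side 166 far end [587.3  10.9 113. ]
top 83 far end [586.   75.9 112.4]
now [579.    4.  229.4] cab [-161.3   29.7  229.4] [-3.141 -0.     3.087] q [ 0.41  0.62 -0.75  1.71  0.49  1.01  1.  ] t 3.8 F [-1.2 -0.8  0.1] w 40.1
[ -0.8   7.4 129.4] [-0.001 -0.    -0.013]
[ -0.6   7.3 129.4] [-0.001 -0.    -0.013]
[ 1.000e-01 -4.600e+00  1.294e+02] [-0.001 -0.     0.137]
[  2.6 -16.3 129.4] [-0.001  0.     0.287]
[  6.8 -27.6 129.4] [-0.001  0.     0.437]
[ 12.7 -38.  129.4] [-0.001  0.     0.587]
[ 20.  -47.5 129.4] [-0.001  0.     0.737]
[ 28.7 -55.8 129.4] [-0.001  0.     0.887]
[ 38.5 -62.6 129.4] [-1.000e-03  0.000e+00  1.037e+00]
[ 47.1 -67.  129.5] [-1.000e-03  0.000e+00  1.157e+00]
```

```bash
python3 -m creep '[{"jaw":-0.06,"xyz":[-0.8,7.4,20],"angular":[0,0,0]},{"jaw":-0.06,"xyz":[-0.8,7.4,60],"angular":[0,0,0]},{"jaw":-0.06,"xyz":[-0.8,7.4,95],"angular":[0,0,0]},{"jaw":-0.06,"xyz":[-0.8,7.4,115],"angular":[0,0,0]},{"jaw":-0.06,"xyz":[-0.8,7.4,129],"angular":[0,0,0]},{"jaw":-0.06,"xyz":[-0.8,7.4,129],"angular":[0,0,0]},{"jaw":-0.45,"xyz":[-0.8,7.4,129],"angular":[0,0,0]},{"jaw":-0.45,"xyz":[-0.8,7.4,129],"angular":[0,0,0]}]'; python3 b.py
```

```text
clock: 4.8
eef_pos: [581.3, 6.7, 100.0]
tool_rot: [-3.135, 0.001, 3.083]
force: [3.7, -8.9, -2.3]
width: 23.4
gripper_force: 0.0
now [581.4   6.7 100.1] cab [-159.6   26.5  100.1] [-3.135e+00  1.000e-03  3.083e+00] q [ 0.32  0.78 -0.63  1.82  0.65  0.77  0.86] t 5.0 F [ 3.8 -8.5 -2.9] w 23.5
[1.4 4.4 0. ] [-0.006  0.001 -0.017]
[1.6 4.4 0. ] [-0.006  0.001 -0.017]
[ 2.3 -7.6  0.1] [-0.006  0.002  0.133]
[  4.7 -19.3   0.2] [-0.006  0.002  0.283]
[  8.9 -30.5   0.2] [-0.006  0.002  0.433]
[ 14.7 -41.    0.3] [-0.006  0.003  0.583]
[ 22.1 -50.5   0.4] [-0.006  0.003  0.733]
[ 30.7 -58.8   0.4] [-0.005  0.004  0.883]
[ 40.5 -65.7   0.4] [-0.005  0.004  1.033]
[ 49.  -70.1   0.4] [-0.005  0.005  1.153]
```

View pics/now_side.png

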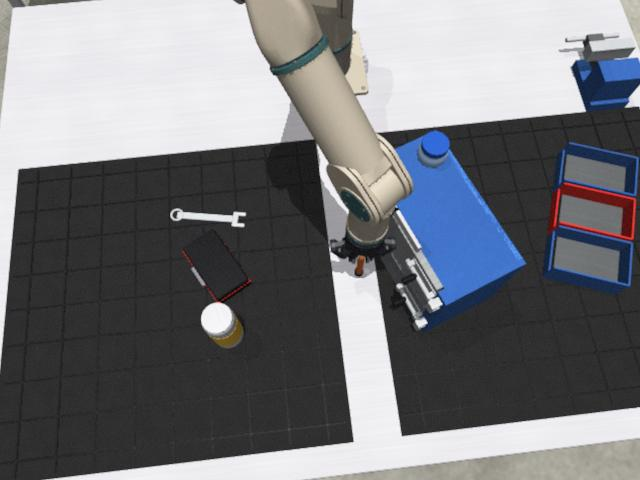

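The side view shows the gripper down over the post at (360,262), with its back close to the leaf. An outward force of about 8 N suggests light contact on the leaf side. Swinging the leg outward should relieve it.

```bash
python3 -m creep '[{"jaw":-0.45,"xyz":[0.7,-6,0],"angular":[0,0,0.07]},{"jaw":-0.45,"xyz":[0.7,-12,0],"angular":[0,0,0.15]},{"jaw":-0.45,"xyz":[3,-18,0],"angular":[0,0,0.22]},{"jaw":-0.45,"xyz":[3.1,-23.7,0],"angular":[0,0,0.3]},{"jaw":-0.45,"xyz":[3.1,-23.7,0],"angular":[0,0,0.3]}]'; python3 b.py
```

```text
clock: 5.62
eef_pos: [576.0, -11.7, 100.6]
tool_rot: [-3.141, 0.0, 2.789]
force: [-0.3, 1.3, 0.3]
width: 23.4
gripper_force: 0.4
side 21 far end [584.5  -8.3 113.8]
top 84 far end [527.1   7.1 116.1]
now [576.1 -10.8 100.6] cab [-174.2   37.5  100.6] [3.141 0.    2.791] q [ 0.32  0.75 -0.56  1.83  0.58  0.73  0.66] t 5.825 F [0.4 0.7 1.7] w 23.6
[ 3.7 22.1  0.6] [ 0.     0.    -0.309]
[ 3.9 22.   0.6] [ 0.     0.    -0.309]
[ 1.1 10.3  0.6] [ 0.     0.    -0.159]
[ 0.1 -1.6  0.6] [ 0.     0.    -0.009]
[  0.9 -13.6   0.6] [0.    0.    0.141]
[  3.4 -25.3   0.5] [0.    0.    0.291]
[  7.7 -36.5   0.5] [0.    0.    0.441]
[ 13.6 -46.9   0.5] [0.    0.    0.591]
[ 21.  -56.4   0.5] [0.001 0.    0.741]
[ 27.8 -63.1   0.5] [0.001 0.    0.861]
```

```bash
python3 -m creep '[{"jaw":-0.45,"xyz":[0.3,-7.5,0],"angular":[0,0,0.07]},{"jaw":-0.45,"xyz":[0.9,-13.6,0],"angular":[0,0,0.14]},{"jaw":-0.45,"xyz":[2,-19.5,0],"angular":[0,0,0.22]},{"jaw":-0.45,"xyz":[3.4,-25.3,0],"angular":[0,0,0.29]},{"jaw":-0.45,"xyz":[5.4,-31,0],"angular":[0,0,0.37]},{"jaw":-0.45,"xyz":[7.7,-36.5,0],"angular":[0,0,0.44]},{"jaw":-0.45,"xyz":[10.5,-41.8,0],"angular":[0,0,0.52]},{"jaw":-0.45,"xyz":[13.6,-46.9,0],"angular":[0,0,0.59]},{"jaw":-0.45,"xyz":[17.2,-51.7,0],"angular":[0,0,0.67]},{"jaw":-0.45,"xyz":[21,-56.4,0],"angular":[0,0,0.74]},{"jaw":-0.45,"xyz":[27.8,-63.1,0],"angular":[0,0,0.86]},{"jaw":-0.45,"xyz":[27.8,-63.1,0],"angular":[0,0,0.86]}]'; python3 b.py
```

```text
clock: 7.32
eef_pos: [527.6, -61.3, 100.4]
tool_rot: [-3.141, 0.001, 1.931]
force: [0.0, -0.5, -0.3]
width: 23.4
gripper_force: 0.0
side 149 far end [529.4 -42.8 115.1]
top 82 far end [506.7 -12.8 119.2]
now [528.7 -60.5 100.5] cab [-204.1   99.4  100.5] [ 3.141 -0.     1.932] q [ 0.28  0.67 -0.32  1.96  0.37  0.58  0.07] t 7.525 F [ 0.5 -0.1 -0. ] w 23.6
[48.9 73.5  0.6] [ 1.000e-03  0.000e+00 -1.168e+00]
[48.9 73.3  0.6] [ 1.000e-03  0.000e+00 -1.168e+00]
[38.3 67.8  0.5] [ 1.000e-03  0.000e+00 -1.018e+00]
[28.5 60.8  0.5] [ 0.001  0.    -0.868]
[20.  52.4  0.5] [ 0.001  0.    -0.718]
[12.8 42.8  0.5] [ 0.001  0.    -0.568]
[ 7.1 32.3  0.5] [ 0.001  0.    -0.418]
[ 3.  21.   0.5] [ 0.001  0.    -0.268]
[0.7 9.2 0.5] [ 0.001  0.    -0.118]
[ 0.1 -0.4  0.5] [ 0.001 -0.     0.002]
```

```bash
python3 -m creep '[{"jaw":0.1,"xyz":[0,0,0],"angular":[0,0,0]},{"jaw":0.1,"xyz":[0,0,0],"angular":[0,0,0]},{"jaw":0.1,"xyz":[0,0,-40],"angular":[0,0,0]},{"jaw":0.1,"xyz":[0,0,-100],"angular":[0,0,0]},{"jaw":0.0,"xyz":[0,10,-160],"angular":[0,0,0]},{"jaw":0.0,"xyz":[0,50,-210],"angular":[0,0,0]},{"jaw":0.0,"xyz":[0,90,-210],"angular":[0,0,0]},{"jaw":0.0,"xyz":[0,90,-210],"angular":[0,0,0]}]'
cat > c.py <<'E'
from h import *
for n in ("side","top"):
    p,d=viewer.get_image(n); W=cloud(n,d); 
    for t in ("leg_post","top_bolt_knob"):
      for r in silhouettes(n,t)[:2]:
        M=r['pixels']&(d>0); Q=np.array([cab(q) for q in W[M]])
        print(n,t,round(r['score'],2),len(Q),'cab lo/med/hi',np.percentile(Q,[3,50,97],axis=0).round(0).tolist())
    # dark pixels of the knob, by geometry
    Q=np.array([cab(q) for q in W[(p.max(-1)<60)&(d>0)]])
    Q=Q[(Q[:,0]<-105)&(Q[:,0]>-140)&(abs(Q[:,1]+85)<45)&(abs(Q[:,2]-222)<14)]
    print(n,'knob px',len(Q),np.median(Q,0).round(1) if len(Q) else '',np.percentile(Q,[5,95],axis=0).round(1).tolist() if len(Q) else '')
    cv2.imwrite(f"pics/c_{n}.png",p[:,:,::-1])
rows([(world(-127,-83,310),YAW),(world(-127,-83,233),YAW)])
E
python3 c.py
```

```text
clock: 8.52
eef_pos: [614.3, -27.2, 310.5]
tool_rot: [3.139, -0.001, 1.932]
force: [-0.6, -0.5, -0.7]
width: 42.6
gripper_force: 0.0
side leg_post 0.89 322 cab lo/med/hi [[-212.0, 94.0, 9.0], [-197.0, 98.0, 65.0], [-153.0, 106.0, 120.0]]
side leg_post 0.65 218 cab lo/med/hi [[-134.0, -119.0, 224.0], [-108.0, -84.0, 228.0], [-102.0, -65.0, 232.0]]
side top_bolt_knob 0.58 276 cab lo/med/hi [[-133.0, -119.0, 171.0], [-108.0, -84.0, 227.0], [-95.0, -50.0, 232.0]]
side knob px 97 [-122.6  -82.8  228.2] [[-134.4, -87.9, 224.3], [-109.0, -76.9, 231.7]]
top top_bolt_knob 0.77 243 cab lo/med/hi [[-131.0, -135.0, 151.0], [-107.0, -82.0, 226.0], [-100.0, -47.0, 229.0]]
top top_bolt_knob 0.53 141 cab lo/med/hi [[-127.0, -117.0, 1.0], [-108.0, -85.0, 64.0], [-100.0, -66.0, 68.0]]
top knob px 8 [-121.7  -75.   223.7] [[-130.6, -75.5, 220.2], [-113.8, -73.9, 226.5]]
now [611.4 -29.9 310.1] cab [-204.4   11.2  310.1] [-3.14   0.     1.929] q [ 0.27  0.53 -0.43  1.51  0.23  1.16  0.15] t 8.825 F [0.2 0.5 0.7] w 42.6
[77.2 94.2 -0. ] [-0.001  0.     0.001]
[77.3 94.3 77. ] [-0.001  0.     0.001]
```

View pics/c_side.png

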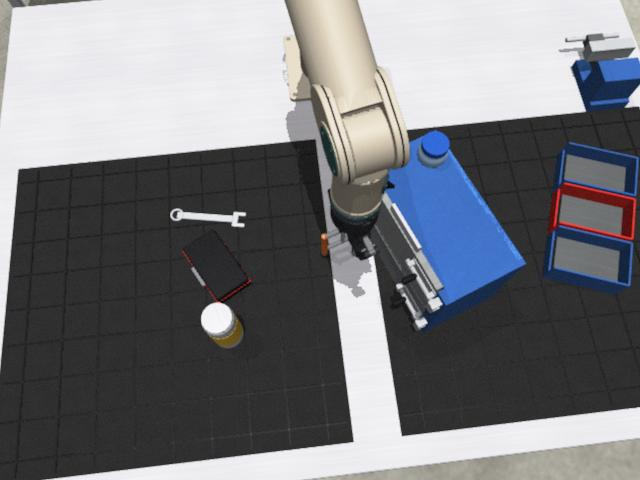

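The leg post now stands square at pixel (325,243), and the top knob is at (408,278), about cabinet y −82. Next I go over it and grip.

```bash
python3 -m creep '[{"jaw":0.0,"xyz":[20,50,0],"angular":[0,0,0]},{"jaw":0.0,"xyz":[60,93,0],"angular":[0,0,0]},{"jaw":0.0,"xyz":[77,93,0],"angular":[0,0,0]},{"jaw":0.0,"xyz":[77,93,20],"angular":[0,0,0]},{"jaw":0.0,"xyz":[77,93,50],"angular":[0,0,0]},{"jaw":0.0,"xyz":[77,93,66],"angular":[0,0,0]},{"jaw":0.0,"xyz":[77,93,76],"angular":[0,0,0]},{"jaw":0.0,"xyz":[77,93,76],"angular":[0,0,0]}]'; python3 c.py | tail -3;  python3 -m creep '[{"jaw":-1,"xyz":[0,0,0],"angular":[0,0,0]},{"jaw":-1,"xyz":[0,0,0],"angular":[0,0,0]},{"jaw":-1,"xyz":[0,0,0],"angular":[0,0,0]},{"jaw":-1,"xyz":[0,0,0],"angular":[0,0,0]}]'
```

```text
clock: 9.82
eef_pos: [672.2, 75.3, 234.2]
tool_rot: [-3.141, -0.0, 1.929]
force: [0.7, -0.0, 1.5]
width: 43.1
gripper_force: 0.0
now [672.8  75.7 235.2] cab [-126.9  -83.2  235.2] [3.14 0.   1.93] q [ 0.07  0.69 -0.41  1.42  0.29  1.09 -0.03] t 10.125 F [-0.1 -0.4 -0.9] w 42.9
[ -0.1  -0.1 -74.8] [0.001 0.    0.002]
[-0.1 -0.2  2.2] [0.001 0.    0.002]
clock: 10.62
eef_pos: [672.4, 75.6, 234.4]
tool_rot: [3.142, 0.0, 1.93]
force: [-0.1, -0.1, 0.1]
width: -0.0
gripper_force: 0.0
```

Run:
```python
from h import *
a=[]
for n,(x,y) in (("side",(340,200)),("top",(170,130))):
    p,d=viewer.get_image(n); a.append(cv2.resize(p[y:y+140,x:x+140,::-1],(400,400),interpolation=cv2.INTER_CUBIC))
cv2.imwrite("pics/d.png",np.hstack(a))
```

```text
(no output)
```

View pics/d.png

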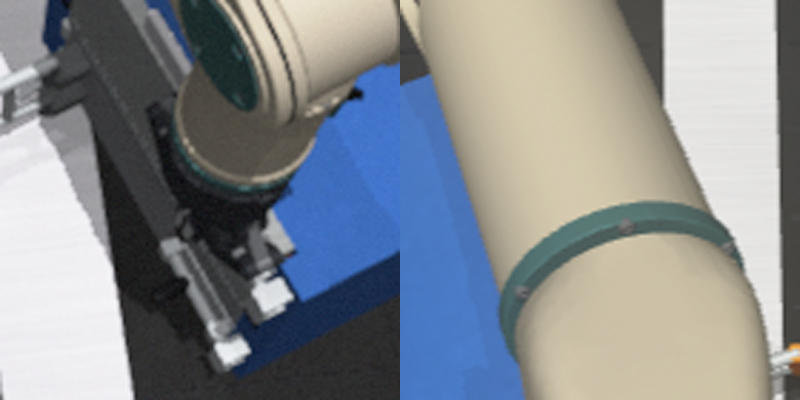

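```bash
python3 -m creep '[{"jaw":0,"xyz":[0,0,0],"angular":[0,0,0]},{"jaw":0,"xyz":[0,0,0],"angular":[0,0,0]},{"jaw":0,"xyz":[0,0,0],"angular":[0,0,0]},{"jaw":0,"xyz":[0,0,-30],"angular":[0,0,0]},{"jaw":0,"xyz":[-40,-30,-75],"angular":[0,0,0]},{"jaw":0,"xyz":[-77,-93,-75],"angular":[0,0,0]},{"jaw":0,"xyz":[-77,-93,-75],"angular":[0,0,0]},{"jaw":0,"xyz":[-77,-93,-75],"angular":[0,0,0]},{"jaw":0,"xyz":[-77,-93,-75],"angular":[0,0,0]}]'; python3 c.py
python3 - <<'E'
import cv2
i=cv2.imread('pics/c_side.png')[220:340,340:460]; cv2.imwrite('pics/e.png',cv2.resize(i,(480,480),interpolation=cv2.INTER_CUBIC))
E
```

```text
clock: 11.85
eef_pos: [613.1, -27.0, 309.3]
tool_rot: [3.14, -0.001, 1.932]
force: [-0.1, 0.7, -0.1]
width: 42.5
gripper_force: 0.0
side leg_post 0.74 347 cab lo/med/hi [[-212.0, 94.0, 11.0], [-193.0, 98.0, 65.0], [-153.0, 107.0, 121.0]]
side leg_post 0.18 1343 cab lo/med/hi [[-504.0, -0.0, 20.0], [-475.0, 17.0, 158.0], [-447.0, 55.0, 164.0]]
side top_bolt_knob 0.67 239 cab lo/med/hi [[-132.0, -117.0, 212.0], [-107.0, -85.0, 228.0], [-96.0, -66.0, 232.0]]
side knob px 97 [-122.2  -82.7  228.6] [[-134.0, -87.8, 224.0], [-109.8, -76.3, 231.9]]
top leg_post 0.54 339 cab lo/med/hi [[-119.0, -114.0, 1.0], [-97.0, -55.0, 66.0], [-94.0, 66.0, 117.0]]
top top_bolt_knob 0.69 224 cab lo/med/hi [[-131.0, -138.0, 67.0], [-107.0, -83.0, 226.0], [-100.0, -49.0, 229.0]]
top knob px 6 [-121.6  -75.1  222.3] [[-130.9, -76.1, 219.9], [-112.3, -74.4, 225.6]]
now [612.6 -28.2 309.1] cab [-203.2    9.5  309.1] [-3.141e+00 -1.000e-03  1.931e+00] q [ 0.27  0.53 -0.44  1.51  0.24  1.16  0.15] t 12.15 F [-1.1  0.7 -0.4] w 42.7
[76.  92.7 -0.9] [-0.    -0.001  0.003]
[75.9 92.7 76.1] [-0.    -0.001  0.003]
```

View pics/e.png

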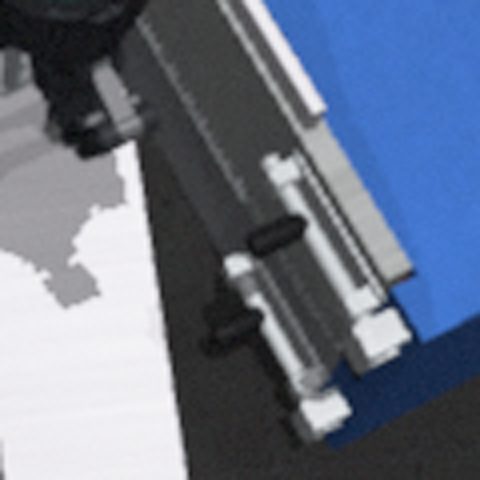

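The crop shows the top knob at (275,235) unmoved, so the fingers closed above it. I'll go lower and slightly farther out to stay clear of the lip.

```bash
python3 -m creep '[{"jaw":0.0,"xyz":[20,50,0],"angular":[0,0,0]},{"jaw":0.0,"xyz":[55,92,0],"angular":[0,0,0]},{"jaw":0.0,"xyz":[67,92,0],"angular":[0,0,0]},{"jaw":0.0,"xyz":[67,92,30],"angular":[0,0,0]},{"jaw":0.0,"xyz":[67,92,60],"angular":[0,0,0]},{"jaw":0.0,"xyz":[67,92,78],"angular":[0,0,0]},{"jaw":0.0,"xyz":[67,92,86],"angular":[0,0,0]},{"jaw":-1,"xyz":[67,92,86],"angular":[0,0,0]},{"jaw":-1,"xyz":[67,92,86],"angular":[0,0,0]},{"jaw":-1,"xyz":[67,92,86],"angular":[0,0,0]},{"jaw":-1,"xyz":[67,92,86],"angular":[0,0,0]}]'; python3 -c "
from h import *;rows([])"
```

```text
clock: 13.52
eef_pos: [676.3, 65.8, 225.6]
tool_rot: [3.138, 0.001, 1.929]
force: [-0.3, -2.4, 6.5]
width: 0.4
gripper_force: 3.1
now [676.3  65.8 225.6] cab [-137.5  -83.1  225.6] [3.138e+00 1.000e-03 1.929e+00] q [ 0.09  0.7  -0.41  1.43  0.3   1.07 -0.02] t 13.525 F [-0.3 -2.4  6.5] w 0.4
```

Run:
```python
from h import *
p,d=viewer.get_image("side"); W=cloud("side",d)
cv2.imwrite("pics/f.png",cv2.resize(p[210:330,340:480,::-1],(700,600),interpolation=cv2.INTER_CUBIC))
for v in range(262,296,3):
    print(v,[tuple(int(x) for x in cab(W[v,u])) for u in range(396,432,5)])
```

```text
262 [(-172, -84, 401), (-173, -93, 428), (-168, -99, 437), (-164, -104, 446), (-160, -109, 454), (-154, -114, 458), (-147, -116, 456), (-138, -118, 447)]
265 [(-173, -87, 396), (-168, -92, 402), (-167, -100, 424), (-164, -106, 437), (-157, -110, 438), (-151, -114, 439), (-144, -117, 437), (-137, -120, 437)]
268 [(-173, -89, 386), (-171, -96, 403), (-168, -103, 419), (-163, -108, 426), (-158, -113, 432), (-152, -117, 434), (-143, -119, 428), (-128, -118, 402)]
271 [(-172, -91, 373), (-170, -99, 392), (-166, -104, 401), (-158, -107, 401), (-152, -111, 401), (-145, -115, 402), (-135, -117, 393), (-123, -117, 377)]
274 [(-171, -92, 360), (-169, -100, 379), (-165, -106, 388), (-160, -111, 396), (-154, -115, 399), (-146, -118, 397), (-135, -120, 386), (-87, -100, 254)]
277 [(-144, -73, 241), (-168, -102, 365), (-164, -108, 376), (-158, -112, 382), (-152, -116, 385), (-143, -119, 379), (-130, -119, 361), (-89, -104, 250)]
280 [(-148, -78, 244), (-153, -93, 297), (-163, -109, 363), (-157, -114, 368), (-149, -117, 365), (-140, -120, 359), (-128, -121, 343), (-93, -109, 253)]
283 [(-94, -39, 16), (-149, -93, 271), (-143, -98, 280), (-147, -110, 322), (-146, -118, 345), (-136, -120, 337), (-98, -106, 232), (-96, -114, 254)]
286 [(-111, -56, 72), (-142, -91, 234), (-147, -104, 283), (-140, -108, 285), (-147, -122, 341), (-138, -124, 334), (-125, -125, 316), (-96, -118, 246)]
289 [(-111, -59, 59), (-103, -65, 65), (-150, -108, 283), (-146, -115, 298), (-140, -120, 305), (-140, -128, 331), (-128, -130, 318), (-96, -121, 235)]
292 [(-100, -55, 0), (-106, -71, 65), (-96, -76, 62), (-148, -119, 294), (-146, -127, 317), (-140, -132, 324), (-133, -135, 323), (-125, -139, 323)]
295 [(-104, -61, 2), (-108, -76, 59), (-96, -79, 50), (-94, -89, 80), (-148, -131, 315), (-142, -136, 321), (-135, -140, 322), (-126, -143, 319)]
```

View pics/f.png

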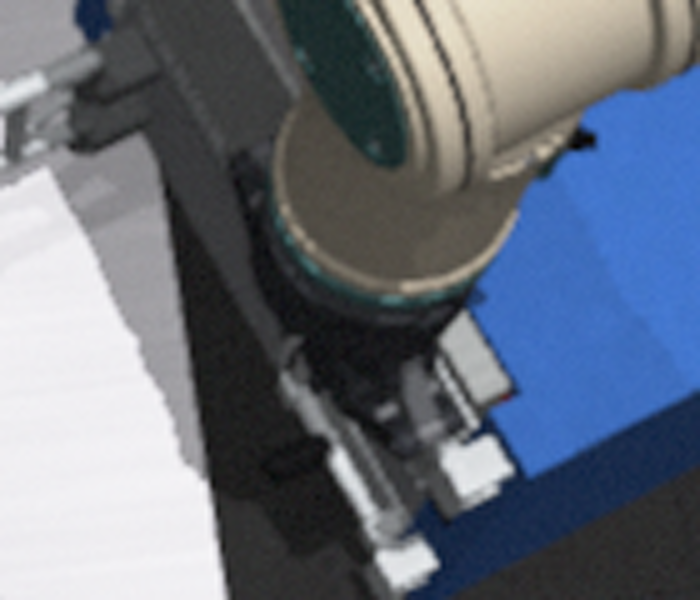

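```bash
python3 -m creep '[{"jaw":0,"xyz":[0,0,0],"angular":[0,0,0]},{"jaw":0,"xyz":[0,0,0],"angular":[0,0,0]},{"jaw":0,"xyz":[0,0,0],"angular":[0,0,0]},{"jaw":0,"xyz":[0,0,-30],"angular":[0,0,0]},{"jaw":0,"xyz":[-60,0,-60],"angular":[0,0,0]},{"jaw":0,"xyz":[-80,0,-60],"angular":[0,0,0]},{"jaw":0,"xyz":[-80,0,-60],"angular":[0,0,0]}]'
python3 - <<'E'
from h import *
p,d=viewer.get_image("side"); W=cloud("side",d)
s=ctrl.read_state(); R=Ro.from_euler('xyz',s['tool_rot'])
L=R.inv().apply(W.reshape(-1,3)-s['eef_pos']).reshape(W.shape)
rows([])
M=(d>0)&(abs(L[...,0])<60)&(abs(L[...,1])<70)&(L[...,2]>-50)&(L[...,2]<40)
Q=L[M]; print(len(Q))
for z in range(-50,40,6):
    q=Q[(Q[:,2]>=z)&(Q[:,2]<z+6)]
    if len(q): print(z,len(q),'x',np.percentile(q[:,0],[3,97]).round(),'y',np.percentile(q[:,1],[3,25,50,75,97]).round())
v,u=np.where(M); x0,y0=u.min()-15,v.min()-15
c=p[y0:v.max()+15,x0:u.max()+15,::-1]; cv2.imwrite("pics/g.png",cv2.resize(c,None,fx=5,fy=5,interpolation=cv2.INTER_CUBIC)[:600,:800]); print(x0,y0,c.shape)
E
```

```text
clock: 14.45
eef_pos: [703.1, -12.2, 282.4]
tool_rot: [-3.14, 0.001, 1.925]
force: [-0.2, 1.0, -0.9]
width: 42.9
gripper_force: 0.0
now [702.4  -9.4 282.1] cab [-217.   -81.2  282.1] [-3.140e+00 -1.000e-03  1.928e+00] q [ 0.19  0.7  -0.42  1.27  0.28  1.23  0.12] t 14.5 F [-0.3  1.1  0. ] w 42.5
31
-50 5 x [-14.  -9.] y [26. 33. 35. 36. 37.]
-44 2 x [-13.  -9.] y [22. 25. 29. 32. 35.]
-38 2 x [-14. -13.] y [22. 23. 24. 25. 26.]
-32 5 x [-14.  -9.] y [24. 24. 33. 34. 35.]
-26 9 x [-14.  -7.] y [25. 28. 28. 32. 35.]
-20 5 x [-14. -10.] y [22. 26. 28. 29. 32.]
-14 3 x [-14. -13.] y [22. 24. 26. 27. 28.]
350 286 (38, 38, 3)
```

View pics/g.png

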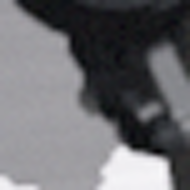

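The depth points and the contact both show the real fingertips only about level with the reported TCP (some 20 mm short). I'll use TCP ≈ 210 for the pin, so the body stays clear of the lip.

```bash
python3 -m creep '[{"jaw":0.0,"xyz":[50,1,0],"angular":[0,0,0]},{"jaw":0.0,"xyz":[85,1,0],"angular":[0,0,0]},{"jaw":0.0,"xyz":[90,1,30],"angular":[0,0,0]},{"jaw":0.0,"xyz":[90,1,55],"angular":[0,0,0]},{"jaw":0.0,"xyz":[90,1,67],"angular":[0,0,0]},{"jaw":0.0,"xyz":[90,1,72],"angular":[0,0,0]},{"jaw":-1,"xyz":[90,1,72],"angular":[0,0,0]},{"jaw":-1,"xyz":[90,1,72],"angular":[0,0,0]},{"jaw":-1,"xyz":[90,1,72],"angular":[0,0,0]},{"jaw":-1,"xyz":[90,1,72],"angular":[0,0,0]}]'; python3 -c "
from h import *;rows([])"
```

```text
clock: 15.75
eef_pos: [672.8, 75.9, 212.4]
tool_rot: [3.14, 0.0, 1.93]
force: [0.1, -0.2, 3.6]
width: 10.1
gripper_force: 58.8
now [672.8  75.9 212.4] cab [-126.8  -83.3  212.4] [3.14 0.   1.93] q [ 0.07  0.71 -0.41  1.44  0.31  1.05 -0.04] t 15.75 F [ 0.1 -0.2  3.6] w 10.1
```

```bash
python3 -m creep '[{"jaw":-1,"xyz":[0,-5,0],"angular":[0,0,0]},{"jaw":-1,"xyz":[0,-10,0],"angular":[0,0,0]},{"jaw":-1,"xyz":[0,-15,0],"angular":[0,0,0]},{"jaw":-1,"xyz":[0,-20,0],"angular":[0,0,0]},{"jaw":-1,"xyz":[0,-25,0],"angular":[0,0,0]},{"jaw":-1,"xyz":[0,-27,0],"angular":[0,0,0]},{"jaw":-1,"xyz":[0,-27,0],"angular":[0,0,0]}]'; python3 -c "
from h import *;rows([])"
```

```text
clock: 16.62
eef_pos: [646.9, 65.2, 211.9]
tool_rot: [3.142, 0.001, 1.929]
force: [1.2, -0.2, 6.5]
width: 10.4
gripper_force: 59.3
now [646.9  65.2 211.9] cab [-127.7  -55.4  211.9] [3.142e+00 1.000e-03 1.929e+00] q [ 0.09  0.67 -0.41  1.53  0.3   1.   -0.04] t 16.625 F [ 1.2 -0.2  6.5] w 10.4
```

```bash
python3 -m creep '[{"jaw":-0.1,"xyz":[0,0,0],"angular":[0,0,0]},{"jaw":-0.1,"xyz":[0,0,0],"angular":[0,0,0]},{"jaw":-0.1,"xyz":[0,0,0],"angular":[0,0,0]},{"jaw":-0.1,"xyz":[0,0,-40],"angular":[0,0,0]},{"jaw":-1,"xyz":[0,0,-90],"angular":[0,0,0]},{"jaw":-1,"xyz":[10,-20,-110],"angular":[0,0,0]},{"jaw":-1,"xyz":[61,-55,-110],"angular":[0,0,0]},{"jaw":-1,"xyz":[61,-55,-110],"angular":[0,0,0]},{"jaw":-1,"xyz":[61,-55,-110],"angular":[0,0,0]}]'; python3 c.py
```

```text
clock: 17.75
eef_pos: [574.3, 103.6, 321.5]
tool_rot: [3.141, 0.001, 1.93]
force: [0.6, -0.1, 0.2]
width: 0.1
gripper_force: 0.0
side leg_post 0.85 576 cab lo/med/hi [[-212.0, 93.0, 12.0], [-165.0, 98.0, 86.0], [-122.0, 106.0, 121.0]]
side leg_post 0.34 17346 cab lo/med/hi [[-135.0, -160.0, 36.0], [-61.0, -47.0, 252.0], [71.0, 148.0, 257.0]]
side top_bolt_knob 0.81 324 cab lo/med/hi [[-135.0, -118.0, 213.0], [-110.0, -65.0, 227.0], [-99.0, -25.0, 231.0]]
side knob px 86 [-125.7  -57.1  227.5] [[-136.9, -61.6, 221.8], [-114.4, -51.2, 231.4]]
top leg_post 0.58 337 cab lo/med/hi [[-208.0, 97.0, 2.0], [-172.0, 104.0, 114.0], [-123.0, 110.0, 120.0]]
top top_bolt_knob 0.66 265 cab lo/med/hi [[-133.0, -121.0, 211.0], [-109.0, -59.0, 225.0], [-103.0, -23.0, 229.0]]
top knob px 0  
now [574.7 103.4 321. ] cab [-66.7  -1.  321. ] [-3.141 -0.     1.929] q [ 0.07  0.48 -0.46  1.57  0.23  1.15 -0.08] t 18.05 F [ 0.  -0.2 -0.9] w -0.2
[-60.4  81.9  11. ] [-0.    -0.     0.001]
[-60.4  82.   88. ] [-0.    -0.     0.001]
```

View pics/c_side.png

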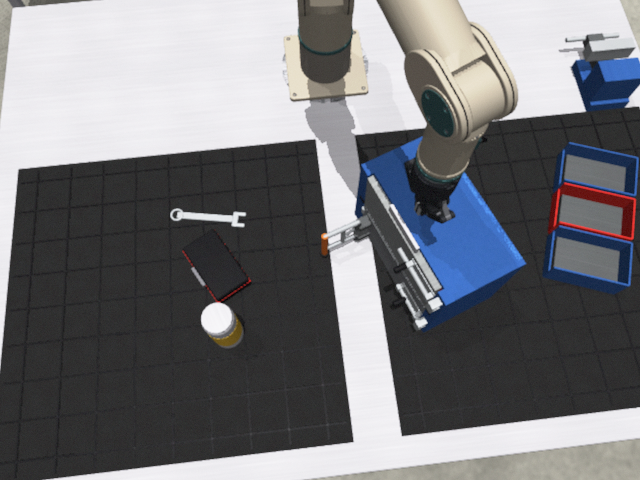

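The side view shows the top knob drawn at (398,268), the leg post at (325,243) and the closed fingers above the roof behind the lip at (435,212). Lowering behind the lip now.

```bash
python3 -m creep '[{"jaw":-1,"xyz":[0,0,25],"angular":[0,0,0]},{"jaw":-1,"xyz":[0,0,45],"angular":[0,0,0]},{"jaw":-1,"xyz":[0,0,55],"angular":[0,0,0]},{"jaw":-1,"xyz":[0,0,60],"angular":[0,0,0]},{"jaw":-1,"xyz":[0,0,60],"angular":[0,0,0]},{"jaw":-1,"xyz":[-5,0,60],"angular":[0,0,0]},{"jaw":-1,"xyz":[-13,0,60],"angular":[0,0,0]},{"jaw":-1,"xyz":[-21,0,61],"angular":[0,0,0]},{"jaw":-1,"xyz":[-29,0,62],"angular":[0,0,0]},{"jaw":-1,"xyz":[-37,0,64],"angular":[0,0,0]}]'
python3 - <<'E'
from h import *
rows([])
p,d=viewer.get_image("side");W=cloud("side",d); r=silhouettes("side","lip")
if r:
    Q=np.array([cab(q) for q in W[r[0]['pixels']&(d>0)]]); t=Q[Q[:,2]>np.percentile(Q[:,2],96)]; print(len(Q),t.mean(0).round(1))
E
```

```text
clock: 19.3
eef_pos: [587.5, 68.6, 257.4]
tool_rot: [3.141, 0.0, 1.929]
force: [0.5, 0.9, 1.4]
width: -0.2
gripper_force: 0.5
now [587.5  68.6 257.4] cab [-103.8   -0.8  257.4] [3.141 0.    1.929] q [ 0.12  0.54 -0.44  1.64  0.26  1.01 -0.05] t 19.3 F [0.5 0.9 1.4] w -0.2
```

```bash
python3 -m creep '[{"jaw":-1,"xyz":[-8,0,2],"angular":[0,0,0]},{"jaw":-1,"xyz":[-16,0,4],"angular":[0,0,0]},{"jaw":-1,"xyz":[-24,0,8],"angular":[0,0,0]},{"jaw":-1,"xyz":[-32,0,12],"angular":[0,0,0]},{"jaw":-1,"xyz":[-40,0,16],"angular":[0,0,0]},{"jaw":-1,"xyz":[-47,0,20],"angular":[0,0,0]},{"jaw":-1,"xyz":[-54,0,25],"angular":[0,0,0]},{"jaw":-1,"xyz":[-60,0,29],"angular":[0,0,0]},{"jaw":-1,"xyz":[-66,0,34],"angular":[0,0,0]}]'
cat > k.py <<'E'
from h import *
rows([])
p,d=viewer.get_image("side");W=cloud("side",d)
cv2.imwrite("pics/k.png",p[:,:,::-1])
C=np.stack([*np.moveaxis(W-np.r_[O,0],-1,0)],-1); c,s=np.cos(YAW),np.sin(YAW)
X=c*C[...,0]+s*C[...,1]; Y=-s*C[...,0]+c*C[...,1]; Z=C[...,2]
for y0 in (-45,45,-110,115):
    m=(d>0)&(abs(Y-y0)<10)&(X<-96)&(X>-250)&(Z>100)&(Z<300); r=np.hypot(X+87,Z-127); m&=(r>60)&(r<160)
    th=np.arctan2(-(X[m]+87),Z[m]-127); print(y0,m.sum(),np.percentile(th,[10,50,90]).round(2) if m.any() else '')
E
python3 k.py
```

```text
clock: 20.52
eef_pos: [610.5, 7.2, 223.2]
tool_rot: [3.141, -0.0, 1.93]
force: [0.7, -0.0, -0.9]
width: 0.1
gripper_force: 0.0
now [610.5   7.2 223.2] cab [-169.3   -1.   223.2] [ 3.141 -0.     1.93 ] q [ 0.2   0.61 -0.43  1.63  0.29  0.97  0.04] t 20.525 F [ 0.7 -0.  -0.9] w 0.1
-45 348 [0.73 0.79 0.85]
45 106 [0.8  0.82 0.86]
-110 284 [0.74 0.78 0.85]
115 214 [0.76 0.79 0.89]
```

```bash
python3 -m creep '[{"jaw":-1,"xyz":[0,0,-5],"angular":[0,0,0]},{"jaw":-1,"xyz":[0,0,-20],"angular":[0,0,0]},{"jaw":-1,"xyz":[0,0,-50],"angular":[0,0,0]},{"jaw":-1,"xyz":[0,0,-90],"angular":[0,0,0]},{"jaw":-1,"xyz":[0,0,-130],"angular":[0,0,0]},{"jaw":-1,"xyz":[0,0,-130],"angular":[0,0,0]},{"jaw":-1,"xyz":[0,0,-130],"angular":[0,0,0]},{"jaw":-1,"xyz":[0,0,-130],"angular":[0,0,0]}]'; python3 k.py;  python3 -m creep '[{"jaw":-1,"xyz":[0,0,0],"angular":[0,0,0]},{"jaw":-1,"xyz":[0,0,0],"angular":[0,0,0]},{"jaw":-1,"xyz":[0,0,0],"angular":[0,0,0]},{"jaw":-1,"xyz":[0,0,0],"angular":[0,0,0]},{"jaw":-1,"xyz":[0,0,0],"angular":[0,0,0]},{"jaw":-1,"xyz":[0,0,0],"angular":[0,0,0]},{"jaw":-1,"xyz":[0,0,0],"angular":[0,0,0]},{"jaw":-1,"xyz":[0,0,0],"angular":[0,0,0]},{"jaw":-1,"xyz":[0,0,0],"angular":[0,0,0]},{"jaw":-1,"xyz":[0,0,0],"angular":[0,0,0]},{"jaw":-1,"xyz":[0,0,0],"angular":[0,0,0]},{"jaw":-1,"xyz":[0,0,0],"angular":[0,0,0]}]'; python3 k.py
```

```text
clock: 21.58
eef_pos: [609.7, 7.5, 352.5]
tool_rot: [-3.14, -0.001, 1.93]
force: [0.2, -0.5, 0.4]
width: -0.1
gripper_force: 0.0
now [609.7   7.5 352.5] cab [-1.688e+02 -3.000e-01  3.525e+02] [-3.14e+00 -1.00e-03  1.93e+00] q [ 0.22  0.5  -0.46  1.45  0.22  1.25  0.1 ] t 21.575 F [ 0.2 -0.5  0.4] w -0.1
-45 415 [1.45 1.51 1.56]
45 380 [1.44 1.5  1.56]
-110 337 [1.46 1.5  1.54]
115 283 [1.45 1.51 1.54]
clock: 23.12
eef_pos: [610.4, 7.5, 353.4]
tool_rot: [3.142, 0.0, 1.93]
force: [0.3, -1.0, 0.5]
width: -0.1
gripper_force: 0.0
now [610.4   7.5 353.4] cab [-169.    -0.9  353.4] [3.142 0.    1.93 ] q [ 0.22  0.49 -0.46  1.45  0.22  1.25  0.1 ] t 23.125 F [ 0.3 -1.   0.5] w -0.1
-45 417 [1.44 1.51 1.56]
45 370 [1.45 1.51 1.56]
-110 340 [1.45 1.5  1.54]
115 276 [1.46 1.5  1.54]
```

View pics/k.png

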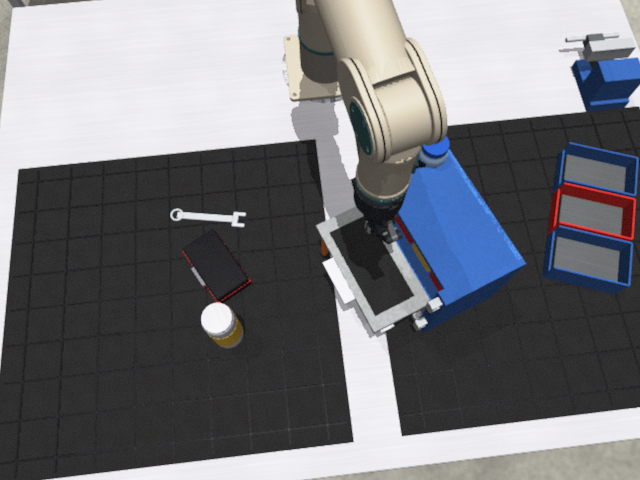

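The leaf now stands level on the leg, which shows orange at (324,245). It is steady between readings, at about 1.57 rad once the face offset is allowed for. The bystanders are where they were, and the tool hangs about 200 mm clear.

```bash
python3 -c "
from cell import ctrl
print(ctrl.finish_job())"
```

```text
the job is handed in; nothing more can be done
None
```

I swung the leg out until it snapped square, drew the top bolt about 27 mm, and pulled the top half past 0.6 rad by its lip so its damper lowered it level onto the leg; the job is handed in at about 23 s, and I saw nothing else moved.

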